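Set out the three tea cups in reverse order

TASK

Move the three celadon cups from the pale slatted draining rack to the dark serving rack, in reverse order: the cup now at the left end goes to the right-hand coaster, the middle cup to the middle coaster, and the cup now at the right end to the left-hand coaster. Stand each upright in the middle of its round coaster, set down rather than dropped, and leave the white gaiwan where it is.

Things in the scene. Friction and masses are not known exactly. Their poses are not given: they have to be found in the camera images.
- cup_tall_center (a point): Tall narrow celadon aroma cup, round, open at the top: 40 mm outside diameter, 74 mm high, about 90 g, straight upright wall. Loose; starts upright on the square mat of the same name, base 18 mm above the table. Point: centre of the cup, half-way up; z is its axis, up. 
- cup_square_center (a point): Square celadon cup, open at the top: 46 x 46 mm outside, 58 mm high, about 100 g, upright walls. Loose; starts upright on the square mat of the same name, base 18 mm above the table. Point: centre of the cup, half-way up; z is its axis, up. x and y are square to its sides; it may stand turned up to 0.35 rad on its mat.
- cup_low_center (a point): Low wide round celadon cup, open at the top: 58 mm outside diameter, 48 mm high, about 80 g, wall upright from 10 mm above its base. Loose; starts upright on the square mat of the same name, base 18 mm above the table. Point: centre of the cup, half-way up; z is its axis, up. 
- mat_tall: Square cork mat, 76 x 76 x 4 mm, fixed on the pale slatted draining rack; the tall cup starts on it, near its middle, and it marks that cup's place in the starting row (three mats, 95 mm apart along y of the rack). Origin: centre of its underside, 14 mm above the table; y points along the row to the left end (seen from the robot). Which mat is left, middle or right changes.
- mat_square: Square cork mat, 76 x 76 x 4 mm, fixed on the pale slatted draining rack; the square cup starts on it, near its middle, and it marks that cup's place in the starting row (three mats, 95 mm apart along y of the rack). Origin: centre of its underside, 14 mm above the table; y points along the row to the left end (seen from the robot). Which mat is left, middle or right changes.
- mat_low: Square cork mat, 76 x 76 x 4 mm, fixed on the pale slatted draining rack; the low cup starts on it, near its middle, and it marks that cup's place in the starting row (three mats, 95 mm apart along y of the rack). Origin: centre of its underside, 14 mm above the table; y points along the row to the left end (seen from the robot). Which mat is left, middle or right changes.
- coaster_left: Round flat wooden coaster, 80 mm diameter, 4 mm thick, no rim, fixed on the dark serving rack: the left one of three in a row 95 mm apart, seen from the robot. Origin: centre of its underside, 14 mm above the table (its top is at 18 mm); y points along the row to the left, x across the row away from the robot. Each rack is 316 x 100 mm with an end strip 24 mm high; either rack may be the nearer one.
- coaster_middle: Round flat wooden coaster, 80 mm diameter, 4 mm thick, no rim, fixed on the dark serving rack: the middle one of three in a row 95 mm apart, seen from the robot. Origin: centre of its underside, 14 mm above the table (its top is at 18 mm); y points along the row to the left, x across the row away from the robot. Each rack is 316 x 100 mm with an end strip 24 mm high; either rack may be the nearer one.
- coaster_right: Round flat wooden coaster, 80 mm diameter, 4 mm thick, no rim, fixed on the dark serving rack: the right one of three in a row 95 mm apart, seen from the robot. Origin: centre of its underside, 14 mm above the table (its top is at 18 mm); y points along the row to the left, x across the row away from the robot. Each rack is 316 x 100 mm with an end strip 24 mm high; either rack may be the nearer one.
- gaiwan_center (a point): White lidded porcelain gaiwan on its saucer, 96 mm across, 85 mm high, loose, just past the left end of the draining rack; leave it alone. Point: its centre, half-way up.

How it is judged:
By the outcome, as a careful person would: the job done as asked, in the order asked, and still so for the second after the job is handed in, with the robot touching nothing.
It also fails if it takes over 83 s, if anything falls off the work surface, if the arm or the gripper's body presses on something with over 40 N, if the wrist force passes 120 N, or if a joint passes its speed limit or range.

ROBOT

A 6-joint arm with a two-finger parallel gripper is mounted at the origin on the work surface. World frame = base frame: x ahead of the robot, y to its left, z up, the work surface at z = 0. Lengths are in mm, angles in degrees, forces in N, time in s.
With the tool pointing down it reaches from about 300 to 850 mm from the base axis. Payload 4.2 kg.
Tool frame: the origin (TCP) lies midway between the tips of the shut fingers; the grasp point (between the pads) lies 19 mm behind it; z points along the fingers, y is the direction in which the jaws open and shut (so a half turn about z gives the same grasp; the last joint's range is limited). The gripper opens to 91 mm and grips with 3 to 60 N. Pads are 32 mm wide; open, the fingers measure 118 mm over their backs; the gripper's body (76 mm by 178 mm) begins 60 mm behind the grasp point.
Start: joints at [-76.604, 18.312, 89.639, -0, 72.044, -1.146], TCP at [144.376, -556.596, 213.976] pointing down, gripper open.
Joint ranges: [-177.97, 177.97], [-48.28, 115.42], [12.27, 149.76], [-77.06, 257.06], [2.81, 150.46], [-146.56, 146.56]. Speed limits (degrees/s): [147.25, 147.25, 180, 180, 180, 180].

INTERFACE

Orientations are given as [roll, pitch, yaw] about the fixed x, y, z axes, in that order (R = Rz(yaw) Ry(pitch) Rx(roll)).
In Python, from workcell import env gives the robot as it stands.
- The arm moves only by the shell command python3 -m jog 'ROWS' [FORCE]. ROWS is JSON, a list of rows, each an object of numbers: "dx", "dy", "dz": the shift along the world's x, y, z in m; "wx", "wy", "wz": the turn, a rotation vector about the world's x, y, z in rad; "grip": the gripper's target within -1 to 1 (shut at 1, half-way at 0, fully open at -1). In form: [{"dx": .., "dy": .., "dz": .., "wx": .., "wy": .., "wz": .., "grip": ..}, ...]. A call has 1 to 10 rows; each row shifts and turns the commanded pose from where the row before left it; what a row does not reach is not made up. A row lasts 1/10 s, in which the tool goes at most 50 mm and 8.59 degrees, less where a joint would pass 70% of its speed; a pose out of reach is approached as far as the arm can. A call with a gripper value outside its range is refused whole. The fingers move at their own pace and stop on an object; FORCE is the grip in N (left out, the last holds). Time passes only in rows, so rows that do not move let the fingers close. It gives the time, the measured TCP pose, the force and the opening at its end, in the units of the state.
- env.state(): the state, without advancing time (a new reading comes with each control period).
- env.grab_frame(name): name is "scene" or "top" or "wrist"; returns the picture (400x640x3 uint8, red, green, blue); there is no depth.
- env.get_calibration(name): a dict with "fx", "fy", "cx", "cy" (pixels), "R" (3x3) and "t" (3): a world point X has camera coordinates R X + t. Camera axes: x right, y down, z forward; pixel columns grow to the right and rows downward; lengths in mm; the calibration is good to about 2 mm. A picture is of the moment at which its call begins: read the wrist's pose just before it. get_calibration takes no time and is no camera call; for the wrist camera it gives the pose at the moment of the call.
- env.job_done(): hands the job in, once; it reports no verdict.
The state is a dict: "time_s": time; "qpos": joint angles; "qvel": joint speeds; "effort": joint torques, N m; "ee_pos": TCP position; "ee_rot": TCP orientation; "force": force on the tool from outside, world axes, zero at the start; "torque": the same for the moment, N m; "gripper_width": finger opening in mm.
Only numpy, scipy, OpenCV 4.12 (cv2) and the standard library are available. Lean on these libraries where they do the work, as an engineer would, in place of code of your own. Each camera call takes 0.05 s, during which the arm holds its last target. There are 200 camera calls.

## Working session

There is one attempt and no reset: what is moved stays moved. The work goes in short steps, Python scripts to look and compute and a shell command to move; the robot and the scene stay as the last step left them, time stands still between calls to the robot, and variables do not carry over. Pictures are saved under pics/ and viewed, about 12 in all and at most 16, crops included, and the job is handed in when it is done.

```bash
mkdir -p pics; python3 - <<'E'
from workcell import env
import cv2,numpy as np
for n in("top","scene"):
    im=env.grab_frame(n);cv2.imwrite(f"pics/{n}0.png",im[:,:,::-1])
    c=env.get_calibration(n);R=np.array(c["R"]);print(n,c["fx"],c["cx"],c["cy"],R.round(3).tolist(),(-R.T@np.array(c["t"])).round(0))
print(env.state())
E
```

```text
top 376.877160813576 320.1342378163099 208.49526644527367 [[0.028, -1.0, 0.007], [-0.994, -0.029, -0.109], [0.109, -0.003, -0.994]] [480.  43. 908.]
scene 456.18766667792454 320.5785519757523 194.86323422094316 [[-0.643, 0.766, -0.019], [0.598, 0.485, -0.638], [-0.48, -0.421, -0.77]] [1065.  452.  844.]
{'time_s': 0.1, 'qpos': array([-7.66030677e+01,  1.83470810e+01,  8.96992473e+01, -1.98792943e-03,
        7.20436508e+01, -1.14519490e+00]), 'qvel': array([ 0.02958444, -0.03915072, -0.15145008, -0.02366983, -0.01001976,
        0.04081468]), 'effort': array([-2.85505183e-05, -4.13333666e+01, -2.32508773e+01,  7.29150348e-02,
        4.21651080e-02, -6.02307819e-05]), 'ee_pos': array([ 144.27044777, -556.14158362,  213.21448943]), 'ee_rot': array([-1.79910001e+02,  9.14276872e-05,  1.45427417e+01]), 'force': array([0.21665577, 0.21595242, 0.98202269]), 'torque': array([ 0.00763054, -0.03561455,  0.00141222]), 'gripper_width': 91.00325046136345}
```

View pics/top0.png

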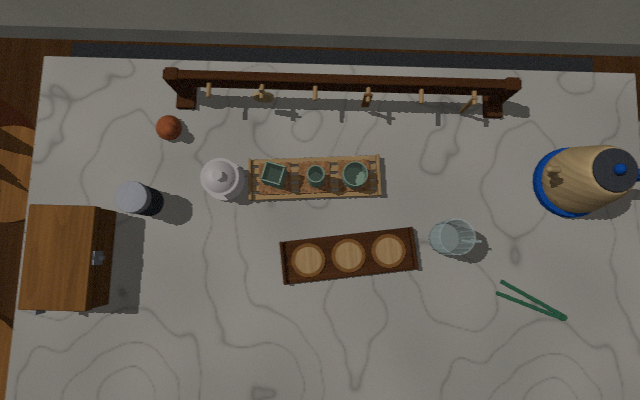

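View pics/scene0.png

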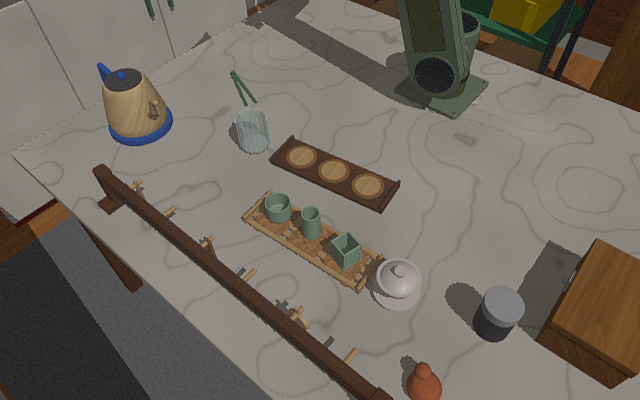

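The top view shows the draining rack as the farther one, with square, tall and low cups from left to right at (274,175), (316,174) and (355,174). The gaiwan is at (220,178), and the coasters are at (308,260), (348,255) and (388,251). So square goes to the right coaster, tall to the middle and low to the left.

```bash
cat >h.py <<'E'
from workcell import env
import cv2,numpy as np
def ray(c,u,v,z):
    R=np.array(c["R"]);t=np.array(c["t"]);o=-R.T@t
    d=R.T@np.array([(u-c["cx"])/c["fx"],(v-c["cy"])/c["fy"],1]);return (o+d*(z-o[2])/d[2])[:2]
def blobs(m,amin):
    m=cv2.morphologyEx(m.astype(np.uint8)*255,cv2.MORPH_OPEN,np.ones((3,3)))
    return [k for k in cv2.findContours(m,cv2.RETR_EXTERNAL,cv2.CHAIN_APPROX_NONE)[0] if cv2.contourArea(k)>amin]
E
python3 - <<'E'
from h import *
im=cv2.imread("pics/top0.png");hsv=cv2.cvtColor(im,cv2.COLOR_BGR2HSV)
for p in [(308,260),(348,255),(330,258),(355,166),(316,166),(274,166),(296,180)]:print(p,hsv[p[1],p[0]])
big=cv2.resize(im[140:300,190:430],None,fx=3.3,fy=3.3,interpolation=cv2.INTER_CUBIC);cv2.imwrite("pics/c1.png",big)
c=env.get_calibration("top")
for n,u,v,z in [("sq",274,175,76),("tall",316,174,92),("low",355,174,66),("cL",308,260,18),("cM",348,255,18),("cR",388,251,18),("gai",222,178,50),("bar",340,82,80)]:print(n,ray(c,u,v,z).round())
h,s,v=cv2.split(hsv)
for nm,m in(("green",(h>60)&(h<95)&(s>35)),("coast",(h<25)&(s>60)&(v>110))):
    for k in blobs(m,100):
        x,y,w,hh=cv2.boundingRect(k)
        if 230<x<430 and 140<y<300: print(nm,x,y,w,hh,cv2.minAreaRect(k))
E
```

```text
(308, 260) [ 17 113 136]
(348, 255) [ 17 112 139]
(330, 258) [ 15 187  56]
(355, 166) [64 37 55]
(316, 166) [68 46 61]
(274, 166) [73 61 50]
(296, 180) [ 17 133  69]
sq [643. 146.]
tall [645.  52.]
low [653. -37.]
cL [455.  65.]
cM [469. -28.]
cR [ 481. -122.]
gai [638. 268.]
bar [863.   3.]
green 343 166 24 21 ((354.5, 176.0), (20.0, 23.0), 90.0)
green 308 166 16 20 ((314.7671203613281, 175.21234130859375), (17.79025650024414, 15.566473007202148), 69.44395446777344)
coast 295 247 27 27 ((308.0, 260.0), (26.0, 26.0), 90.0)
coast 335 242 27 27 ((348.0, 255.0), (26.0, 26.0), 90.0)
coast 376 238 26 26 ((388.5, 250.5), (25.0, 25.0), 90.0)
coast 256 193 80 7 ((295.4554748535156, 195.2084197998047), (5.1348795890808105, 79.1253890991211), 88.02507019042969)
coast 270 155 105 16 ((322.202880859375, 163.6131591796875), (13.906580924987793, 104.14884948730469), 87.92996978759766)
```

View pics/c1.png

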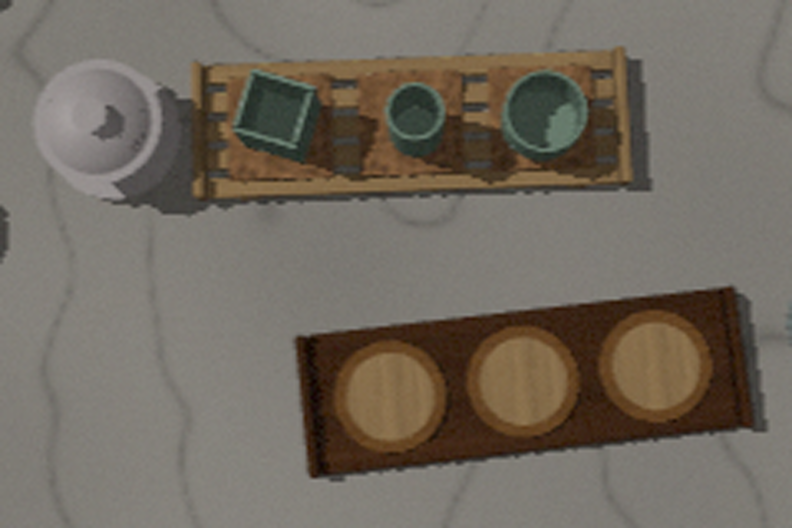

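The crop shows the square cup turned about -18°, with its rim centre near (273.6,173.3) in the full image. I'll go above it and look with the wrist camera.

```bash
R='x'; python3 -m jog '[{"dx":0.025,"dy":0.035,"wz":0.1,"grip":-1},{"dx":0.025,"dy":0.035,"wz":0.1,"grip":-1},{"dx":0.025,"dy":0.035,"wz":0.1,"grip":-1},{"dx":0.025,"dy":0.035,"wz":0.1,"grip":-1},{"dx":0.025,"dy":0.035,"wz":0.1,"grip":-1},{"dx":0.025,"dy":0.035,"wz":0.1,"grip":-1},{"dx":0.025,"dy":0.035,"wz":0.1,"grip":-1},{"dx":0.025,"dy":0.035,"wz":0.1,"grip":-1},{"dx":0.025,"dy":0.035,"wz":0.1,"grip":-1},{"dx":0.025,"dy":0.035,"wz":0.1,"grip":-1}]' 12
python3 -m jog '[{"dx":0.025,"dy":0.035,"grip":-1},{"dx":0.025,"dy":0.035,"grip":-1},{"dx":0.025,"dy":0.035,"grip":-1},{"dx":0.025,"dy":0.035,"grip":-1},{"dx":0.025,"dy":0.035,"grip":-1},{"dx":0.025,"dy":0.035,"grip":-1},{"dx":0.025,"dy":0.035,"grip":-1},{"dx":0.02,"dy":0.03,"grip":-1},{"dx":0.01,"dy":0.01,"grip":-1},{"grip":-1}]'
cat >look.py <<'E'
import sys
from h import *
c=env.get_calibration("wrist");s=env.state();im=env.grab_frame("wrist")[:,:,::-1].copy()
cv2.imwrite(f"pics/{sys.argv[1]}.png",im)
import pickle;pickle.dump(c,open(f"pics/{sys.argv[1]}.pkl","wb"))
print(s["time_s"],s["ee_pos"].round(1),s["ee_rot"].round(1),np.round(s["force"],1),s["gripper_width"])
hsv=cv2.cvtColor(im,cv2.COLOR_BGR2HSV);h,sa,v=cv2.split(hsv)
for k in blobs((h>55)&(h<95)&(sa>35),300):
    print("green",cv2.boundingRect(k),cv2.contourArea(k))
for k in blobs((h<25)&(sa>60)&(v>100),2000):
    print("wood",cv2.boundingRect(k),cv2.contourArea(k),cv2.minEnclosingCircle(k), ray(c,*cv2.minEnclosingCircle(k)[0],18).round(1))
E
python3 look.py w1
```

```text
0.1 [ 144.3 -556.1  213.2] [-179.9    0.    14.5] [0.2 0.2 1. ] 91.00325046136345invalid input
invalid input
```

View pics/w1.png

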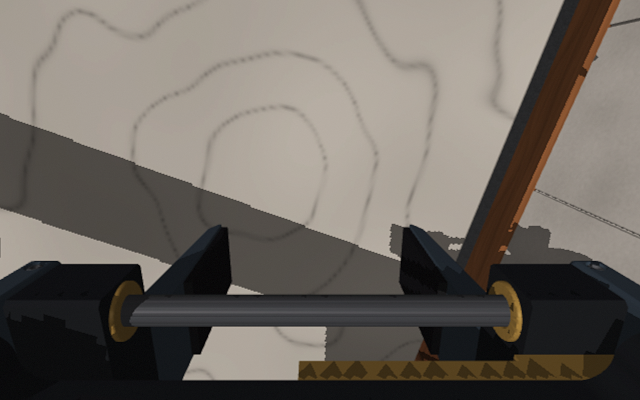

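The moves were refused, so the wrist picture shows only bare table and fingers at the start pose. I'll try a single row with all keys.

```bash
python3 -m jog '[{"dx":0.025,"dy":0.035,"dz":0,"wx":0,"wy":0,"wz":0.1,"grip":-1}]' 12
```

```text
time_s: 0.25
ee_pos: [168.0, -524.2, 213.2]
ee_rot: [179.9, 0.1, 20.2]
force: [0.8, 1.0, -0.2]
gripper_width: 91.4
```

```bash
python3 -m jog '[{"dx":0.025,"dy":0.035,"wz":0.1,"grip":-1}]'
```

```text
invalid input
```

All keys are required. I've done 1 row, so 18 to 19 remain.

```bash
python3 -m jog '[{"dx":0.025,"dy":0.035,"dz":0,"wx":0,"wy":0,"wz":0.1,"grip":-1},{"dx":0.025,"dy":0.035,"dz":0,"wx":0,"wy":0,"wz":0.1,"grip":-1},{"dx":0.025,"dy":0.035,"dz":0,"wx":0,"wy":0,"wz":0.1,"grip":-1},{"dx":0.025,"dy":0.035,"dz":0,"wx":0,"wy":0,"wz":0.1,"grip":-1},{"dx":0.025,"dy":0.035,"dz":0,"wx":0,"wy":0,"wz":0.1,"grip":-1},{"dx":0.025,"dy":0.035,"dz":0,"wx":0,"wy":0,"wz":0.1,"grip":-1},{"dx":0.025,"dy":0.035,"dz":0,"wx":0,"wy":0,"wz":0.1,"grip":-1},{"dx":0.025,"dy":0.035,"dz":0,"wx":0,"wy":0,"wz":0.1,"grip":-1},{"dx":0.025,"dy":0.035,"dz":0,"wx":0,"wy":0,"wz":0.1,"grip":-1}]'
python3 -m jog '[{"dx":0.025,"dy":0.035,"dz":0,"wx":0,"wy":0,"wz":0,"grip":-1},{"dx":0.025,"dy":0.035,"dz":0,"wx":0,"wy":0,"wz":0,"grip":-1},{"dx":0.025,"dy":0.035,"dz":0,"wx":0,"wy":0,"wz":0,"grip":-1},{"dx":0.025,"dy":0.035,"dz":0,"wx":0,"wy":0,"wz":0,"grip":-1},{"dx":0.025,"dy":0.035,"dz":0,"wx":0,"wy":0,"wz":0,"grip":-1},{"dx":0.025,"dy":0.035,"dz":0,"wx":0,"wy":0,"wz":0,"grip":-1},{"dx":0.025,"dy":0.035,"dz":0,"wx":0,"wy":0,"wz":0,"grip":-1},{"dx":0.025,"dy":0.035,"dz":0,"wx":0,"wy":0,"wz":0,"grip":-1},{"dx":0.01,"dy":0.01,"dz":0,"wx":0,"wy":0,"wz":0,"grip":-1},{"dx":0,"dy":0,"dz":0,"wx":0,"wy":0,"wz":0,"grip":-1}]'
python3 look.py w2
```

```text
time_s: 1.15
ee_pos: [395.0, -205.0, 213.9]
ee_rot: [180.0, 0.0, 72.1]
force: [0.6, -0.3, -0.7]
gripper_width: 91.3
time_s: 2.15
ee_pos: [605.0, 84.7, 213.0]
ee_rot: [-180.0, 0.0, 72.0]
force: [0.7, -0.1, 0.6]
gripper_width: 91.5
2.15 [605.   84.7 213. ] [-180.    0.   72.] [ 0.7 -0.1  0.6] 91.48180336924626
green (367, 240, 37, 55) 1547.0
green (345, 173, 49, 59) 2054.5
green (314, 72, 55, 57) 2709.5
wood (299, 355, 285, 25) 4795.5 ((440.9119567871094, 371.5004577636719), 142.1101531982422) [ 677.7 -213.3]
wood (159, 196, 70, 60) 2482.0 ((193.46377563476562, 225.0), 34.59418487548828) [457.5  69.8]
wood (272, 30, 160, 254) 15613.0 ((362.0, 156.5), 126.5356674194336) [657.1  85.9]
```

View pics/w2.png

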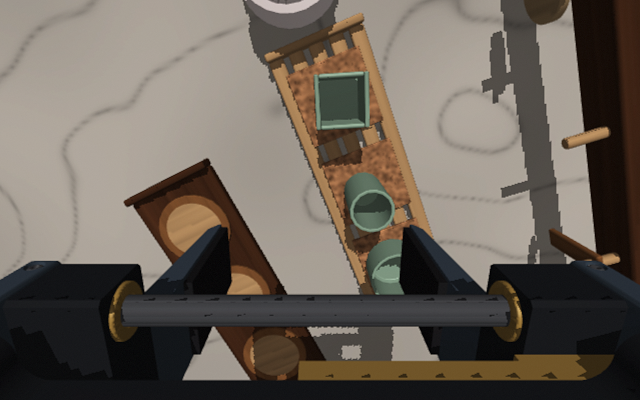

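The wrist view shows the square cup's rim centred near (342,101) and aligned with the tool, and the tall cup's rim near (372,210).

```bash
python3 - <<'E'
from h import *
import pickle
c=pickle.load(open("pics/w2.pkl","rb"))
P=[ray(c,*p,76) for p in [(315,74),(367,72),(369,127),(318,130)]]
print(np.mean(P,0).round(1),[np.linalg.norm(P[i]-P[i-1]).round(1) for i in range(4)],[np.degrees(np.arctan2(*(P[b]-P[a])[::-1])).round(1) for a,b in((0,1),(3,2),(3,0),(2,1))])
print("tall",ray(c,372,210,92).round(1))
print("cL",ray(c,193,225,18).round(1))
t=env.get_calibration("top")
for n,u,v,z in [("sq",273.6,173.3,76),("tall",315.8,173.9,92),("low",355.2,173.9,66),("cL",308,260,18),("cM",348,255,18),("cR",388.5,250.6,18)]:print(n,ray(t,u,v,z).round(1))
E
```

```text
[649.8 148.6] [np.float64(45.7), np.float64(42.9), np.float64(44.8), np.float64(44.0)] [np.float64(-15.9), np.float64(-14.7), np.float64(75.2), np.float64(76.7)]
tall [647.2  53.3]
cL [457.   69.9]
sq [646.8 146.8]
tall [645.  52.]
low [652.9 -37.1]
cL [454.9  65. ]
cM [469.2 -28.3]
cR [ 482.1 -123.3]
```

```bash
python3 -m jog '[{"dx":0.022,"dy":0.032,"dz":0,"wx":0,"wy":0,"wz":0.044,"grip":-1},{"dx":0.0215,"dy":0.0315,"dz":-0.02,"wx":0,"wy":0,"wz":0,"grip":-1},{"dx":0,"dy":0,"dz":-0.035,"wx":0,"wy":0,"wz":0,"grip":-1},{"dx":0,"dy":0,"dz":-0.035,"wx":0,"wy":0,"wz":0,"grip":-1},{"dx":0,"dy":0,"dz":-0.03,"wx":0,"wy":0,"wz":0,"grip":-1},{"dx":0,"dy":0,"dz":-0.03,"wx":0,"wy":0,"wz":0,"grip":-1},{"dx":0,"dy":0,"dz":-0.027,"wx":0,"wy":0,"wz":0,"grip":-1},{"dx":0,"dy":0,"dz":0,"wx":0,"wy":0,"wz":0,"grip":-1}]'
python3 -m jog '[{"dx":0,"dy":0,"dz":0,"wx":0,"wy":0,"wz":0,"grip":0},{"dx":0,"dy":0,"dz":0,"wx":0,"wy":0,"wz":0,"grip":0.2},{"dx":0,"dy":0,"dz":0,"wx":0,"wy":0,"wz":0,"grip":0.5},{"dx":0,"dy":0,"dz":0,"wx":0,"wy":0,"wz":0,"grip":1},{"dx":0,"dy":0,"dz":0,"wx":0,"wy":0,"wz":0,"grip":1},{"dx":0,"dy":0,"dz":0,"wx":0,"wy":0,"wz":0,"grip":1},{"dx":0,"dy":0,"dz":0,"wx":0,"wy":0,"wz":0,"grip":1},{"dx":0,"dy":0,"dz":0,"wx":0,"wy":0,"wz":0,"grip":1},{"dx":0,"dy":0,"dz":0,"wx":0,"wy":0,"wz":0,"grip":1},{"dx":0,"dy":0,"dz":0,"wx":0,"wy":0,"wz":0,"grip":1}]' 15
```

```text
time_s: 3.0
ee_pos: [644.0, 144.2, 33.4]
ee_rot: [-179.5, 0.3, 74.3]
force: [-0.2, -0.1, 0.2]
gripper_width: 91.2
time_s: 4.0
ee_pos: [648.2, 147.0, 37.4]
ee_rot: [180.0, -0.0, 74.4]
force: [-0.6, -0.1, 4.1]
gripper_width: 46.1
```

```bash
python3 -m jog '[{"dx":0,"dy":0,"dz":0.02,"wx":0,"wy":0,"wz":0,"grip":1},{"dx":0,"dy":0,"dz":0.04,"wx":0,"wy":0,"wz":0,"grip":1},{"dx":0,"dy":0,"dz":0.04,"wx":0,"wy":0,"wz":0,"grip":1},{"dx":-0.02,"dy":-0.02,"dz":0.02,"wx":0,"wy":0,"wz":0.05,"grip":1},{"dx":-0.025,"dy":-0.03,"dz":0,"wx":0,"wy":0,"wz":0.06,"grip":1},{"dx":-0.025,"dy":-0.03,"dz":0,"wx":0,"wy":0,"wz":0.06,"grip":1},{"dx":-0.025,"dy":-0.03,"dz":0,"wx":0,"wy":0,"wz":0.06,"grip":1},{"dx":-0.025,"dy":-0.03,"dz":0,"wx":0,"wy":0,"wz":0.06,"grip":1},{"dx":-0.025,"dy":-0.03,"dz":0,"wx":0,"wy":0,"wz":0.06,"grip":1},{"dx":-0.021,"dy":-0.03,"dz":0,"wx":0,"wy":0,"wz":0.06,"grip":1}]'
python3 -m jog '[{"dx":0,"dy":-0.03,"dz":0,"wx":0,"wy":0,"wz":0,"grip":1},{"dx":0,"dy":-0.025,"dz":0,"wx":0,"wy":0,"wz":0,"grip":1},{"dx":0,"dy":-0.015,"dz":0,"wx":0,"wy":0,"wz":0,"grip":1},{"dx":0,"dy":0,"dz":0,"wx":0,"wy":0,"wz":0,"grip":1},{"dx":0,"dy":0,"dz":0,"wx":0,"wy":0,"wz":0,"grip":1}]'
python3 look.py w3
```

```text
time_s: 5.0
ee_pos: [479.8, -53.9, 156.3]
ee_rot: [-179.9, -0.0, 98.0]
force: [0.7, -0.5, -1.7]
gripper_width: 46.1
time_s: 5.5
ee_pos: [481.7, -122.6, 156.5]
ee_rot: [-180.0, -0.1, 97.8]
force: [0.0, 0.0, -1.8]
gripper_width: 45.9
5.5 [ 481.7 -122.6  156.5] [-1.80e+02 -1.00e-01  9.78e+01] [ 0.   0.  -1.8] 45.86258563627456
green (265, 326, 92, 7) 365.0
green (259, 199, 113, 96) 9657.0
green (502, 82, 105, 79) 6494.5
green (533, 0, 107, 27) 1794.0
wood (198, 355, 332, 25) 5502.5 ((363.5, 370.0), 165.51219177246094) [ 561.2 -318.7]
wood (274, 144, 87, 55) 3738.0 ((316.9905700683594, 186.46226501464844), 43.292720794677734) [ 483.  -122.1]
wood (269, 25, 95, 101) 7320.5 ((316.5, 75.15656280517578), 50.17909240722656) [469.4 -27.4]
wood (535, 13, 83, 75) 2920.0 ((576.0, 48.0), 53.90742874145508) [675.7  22. ]
wood (464, 0, 112, 196) 3249.5 ((526.536865234375, 100.9473648071289), 104.90348815917969) [648.7 -23.6]
```

View pics/w3.png

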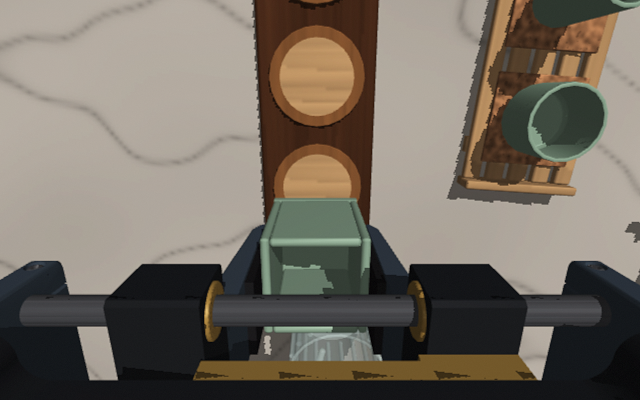

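The square cup is held straight over the right coaster. The middle coaster is at (316,75) and the low cup's rim near (567,121). I'll check the held cup's offset.

```bash
python3 - <<'E'
from h import *
import pickle
c=pickle.load(open("pics/w3.pkl","rb"))
P=[ray(c,*p,195) for p in [(262,240),(368,240),(370,332),(264,332)]]
print(np.mean(P,0).round(1),[np.linalg.norm(P[i]-P[i-1]).round(1) for i in range(4)])
print("low",ray(c,567,121,66).round(1))
E
```

```text
[ 481.5 -119.9] [np.float64(44.5), np.float64(43.3), np.float64(44.6), np.float64(47.3)]
low [654.6 -35.8]
```

```bash
python3 -m jog '[{"dx":0.001,"dy":-0.0015,"dz":-0.03,"wx":0,"wy":0,"wz":0,"grip":1},{"dx":0,"dy":0,"dz":-0.035,"wx":0,"wy":0,"wz":0,"grip":1},{"dx":0,"dy":0,"dz":-0.025,"wx":0,"wy":0,"wz":0,"grip":1},{"dx":0,"dy":0,"dz":-0.015,"wx":0,"wy":0,"wz":0,"grip":1},{"dx":0,"dy":0,"dz":-0.007,"wx":0,"wy":0,"wz":0,"grip":1},{"dx":0,"dy":0,"dz":-0.004,"wx":0,"wy":0,"wz":0,"grip":1},{"dx":0,"dy":0,"dz":-0.002,"wx":0,"wy":0,"wz":0,"grip":1},{"dx":0,"dy":0,"dz":-0.001,"wx":0,"wy":0,"wz":0,"grip":1},{"dx":0,"dy":0,"dz":0,"wx":0,"wy":0,"wz":0,"grip":1},{"dx":0,"dy":0,"dz":0,"wx":0,"wy":0,"wz":0,"grip":1}]'
```

```text
time_s: 6.55
ee_pos: [483.2, -124.7, 38.5]
ee_rot: [179.9, 0.0, 97.8]
force: [0.3, 0.0, -1.9]
gripper_width: 46.0
```

```bash
python3 -m jog '[{"dx":0,"dy":0,"dz":-0.0008,"wx":0,"wy":0,"wz":0,"grip":1},{"dx":0,"dy":0,"dz":0,"wx":0,"wy":0,"wz":0,"grip":1},{"dx":0,"dy":0,"dz":0,"wx":0,"wy":0,"wz":0,"grip":1}]'
python3 -m jog '[{"dx":0,"dy":0,"dz":-0.0007,"wx":0,"wy":0,"wz":0,"grip":1},{"dx":0,"dy":0,"dz":0,"wx":0,"wy":0,"wz":0,"grip":1},{"dx":0,"dy":0,"dz":0,"wx":0,"wy":0,"wz":0,"grip":1}]'
```

```text
time_s: 6.85
ee_pos: [483.0, -124.7, 37.4]
ee_rot: [180.0, 0.0, 97.8]
force: [-1.0, 0.6, -0.4]
gripper_width: 46.1
time_s: 7.15
ee_pos: [483.0, -124.7, 37.3]
ee_rot: [180.0, 0.0, 97.8]
force: [-1.6, -0.0, 6.0]
gripper_width: 46.1
```

```bash
python3 -m jog '[{"dx":0,"dy":0,"dz":0,"wx":0,"wy":0,"wz":0,"grip":0},{"dx":0,"dy":0,"dz":0,"wx":0,"wy":0,"wz":0,"grip":-0.5},{"dx":0,"dy":0,"dz":0,"wx":0,"wy":0,"wz":0,"grip":-1},{"dx":0,"dy":0,"dz":0,"wx":0,"wy":0,"wz":0,"grip":-1},{"dx":0,"dy":0,"dz":0.01,"wx":0,"wy":0,"wz":0,"grip":-1},{"dx":0,"dy":0,"dz":0.03,"wx":0,"wy":0,"wz":0,"grip":-1},{"dx":0,"dy":0,"dz":0.035,"wx":0,"wy":0,"wz":0,"grip":-1},{"dx":0,"dy":0,"dz":0.04,"wx":0,"wy":0,"wz":0,"grip":-1},{"dx":0.02,"dy":0.02,"dz":0.04,"wx":0,"wy":0,"wz":0,"grip":-1},{"dx":0.025,"dy":0.025,"dz":0.015,"wx":0,"wy":0,"wz":0,"grip":-1}]'
python3 -m jog '[{"dx":0.025,"dy":0.025,"dz":0,"wx":0,"wy":0,"wz":0,"grip":-1},{"dx":0.025,"dy":0.025,"dz":0,"wx":0,"wy":0,"wz":0,"grip":-1},{"dx":0.025,"dy":0.025,"dz":0,"wx":0,"wy":0,"wz":0,"grip":-1},{"dx":0.025,"dy":0.0,"dz":0,"wx":0,"wy":0,"wz":0,"grip":-1},{"dx":0.018,"dy":0,"dz":0,"wx":0,"wy":0,"wz":0,"grip":-1},{"dx":0,"dy":0,"dz":0,"wx":0,"wy":0,"wz":0,"grip":-1},{"dx":0,"dy":0,"dz":0,"wx":0,"wy":0,"wz":0,"grip":-1}]'
python3 look.py w4
```

```text
time_s: 8.15
ee_pos: [529.7, -80.1, 211.9]
ee_rot: [179.5, 0.2, 97.7]
force: [1.2, -0.2, 0.8]
gripper_width: 91.5
time_s: 8.85
ee_pos: [645.2, -4.6, 206.4]
ee_rot: [-179.9, -0.0, 97.8]
force: [-0.9, -0.2, 1.2]
gripper_width: 91.3
8.85 [645.2  -4.6 206.4] [-179.9   -0.    97.8] [-0.9 -0.2  1.2] 91.29515823690706
green (107, 238, 71, 54) 1867.0
green (292, 182, 59, 66) 3007.0
green (304, 100, 48, 51) 1792.5
wood (299, 355, 275, 25) 4206.5 ((436.0, 367.5), 137.1542205810547) [ 828.9 -229.6]
wood (109, 137, 75, 74) 4248.5 ((146.5, 172.5), 39.9062385559082) [469.9 -27. ]
wood (91, 34, 82, 87) 5394.0 ((132.10928344726562, 76.78367614746094), 45.10810852050781) [456.4  66.6]
wood (276, 0, 120, 264) 25014.5 ((336.0, 129.0), 141.85214233398438) [659.3  44.4]
```

View pics/w4.png

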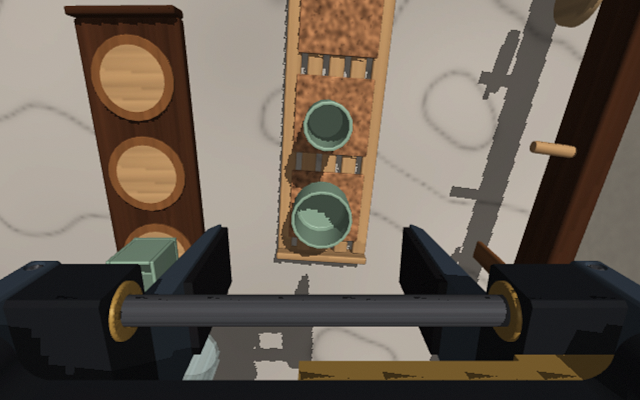

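The square cup now stands on the right coaster. The tall cup's rim centre is at (328,126) and the low cup's at (321,219).

```bash
python3 - <<'E'
from h import *
import pickle
c=pickle.load(open("pics/w4.pkl","rb"))
print("tall",ray(c,328,126,92).round(1),"low",ray(c,321,219,66).round(1))
E
```

```text
tall [647.4  52.7] low [654.8 -35.8]
```

```bash
python3 -m jog '[{"dx":0.001,"dy":0.03,"dz":0,"wx":0,"wy":0,"wz":0,"grip":-1},{"dx":0.001,"dy":0.027,"dz":-0.02,"wx":0,"wy":0,"wz":0,"grip":-1},{"dx":0,"dy":0,"dz":-0.035,"wx":0,"wy":0,"wz":0,"grip":-1},{"dx":0,"dy":0,"dz":-0.035,"wx":0,"wy":0,"wz":0,"grip":-1},{"dx":0,"dy":0,"dz":-0.03,"wx":0,"wy":0,"wz":0,"grip":-1},{"dx":0,"dy":0,"dz":-0.025,"wx":0,"wy":0,"wz":0,"grip":-1},{"dx":0,"dy":0,"dz":-0.02,"wx":0,"wy":0,"wz":0,"grip":-1},{"dx":0,"dy":0,"dz":0,"wx":0,"wy":0,"wz":0,"grip":-1}]'
python3 -m jog '[{"dx":0,"dy":0,"dz":0,"wx":0,"wy":0,"wz":0,"grip":0},{"dx":0,"dy":0,"dz":0,"wx":0,"wy":0,"wz":0,"grip":0.2},{"dx":0,"dy":0,"dz":0,"wx":0,"wy":0,"wz":0,"grip":0.5},{"dx":0,"dy":0,"dz":0,"wx":0,"wy":0,"wz":0,"grip":1},{"dx":0,"dy":0,"dz":0,"wx":0,"wy":0,"wz":0,"grip":1},{"dx":0,"dy":0,"dz":0,"wx":0,"wy":0,"wz":0,"grip":1},{"dx":0,"dy":0,"dz":0,"wx":0,"wy":0,"wz":0,"grip":1},{"dx":0,"dy":0,"dz":0,"wx":0,"wy":0,"wz":0,"grip":1},{"dx":0,"dy":0,"dz":0,"wx":0,"wy":0,"wz":0,"grip":1},{"dx":0,"dy":0,"dz":0,"wx":0,"wy":0,"wz":0,"grip":1}]' 15
```

```text
time_s: 9.7
ee_pos: [644.7, 51.9, 39.1]
ee_rot: [-179.6, -0.0, 97.8]
force: [-1.6, 0.2, 0.8]
gripper_width: 91.7
time_s: 10.7
ee_pos: [647.9, 52.4, 41.6]
ee_rot: [180.0, 0.0, 97.9]
force: [0.2, 0.4, 2.0]
gripper_width: 40.2
```

```bash
python3 -m jog '[{"dx":0,"dy":0,"dz":0.02,"wx":0,"wy":0,"wz":0,"grip":1},{"dx":0,"dy":0,"dz":0.035,"wx":0,"wy":0,"wz":0,"grip":1},{"dx":-0.02,"dy":-0.005,"dz":0.035,"wx":0,"wy":0,"wz":0,"grip":1},{"dx":-0.03,"dy":-0.014,"dz":0.01,"wx":0,"wy":0,"wz":0,"grip":1},{"dx":-0.03,"dy":-0.014,"dz":0,"wx":0,"wy":0,"wz":0,"grip":1},{"dx":-0.03,"dy":-0.014,"dz":0,"wx":0,"wy":0,"wz":0,"grip":1},{"dx":-0.03,"dy":-0.014,"dz":0,"wx":0,"wy":0,"wz":0,"grip":1},{"dx":-0.025,"dy":-0.012,"dz":0,"wx":0,"wy":0,"wz":0,"grip":1},{"dx":-0.013,"dy":-0.007,"dz":0,"wx":0,"wy":0,"wz":0,"grip":1},{"dx":0,"dy":0,"dz":0,"wx":0,"wy":0,"wz":0,"grip":1}]'
python3 -m jog '[{"dx":0,"dy":0,"dz":0,"wx":0,"wy":0,"wz":0,"grip":1},{"dx":0,"dy":0,"dz":0,"wx":0,"wy":0,"wz":0,"grip":1}]'
python3 look.py w5
```

```text
time_s: 11.7
ee_pos: [468.6, -28.1, 141.5]
ee_rot: [-180.0, -0.0, 97.8]
force: [-0.6, 0.9, -0.8]
gripper_width: 40.2
time_s: 11.9
ee_pos: [471.4, -27.3, 141.6]
ee_rot: [179.9, 0.0, 97.9]
force: [-0.4, 0.9, -0.8]
gripper_width: 40.3
11.9 [471.4 -27.3 141.6] [179.9   0.   97.9] [-0.4  0.9 -0.8] 40.326054249551255
green (273, 326, 85, 24) 1474.0
green (268, 209, 95, 86) 5980.5
green (490, 202, 98, 82) 5600.0
wood (181, 355, 342, 25) 5768.0 ((351.5, 378.0), 170.50303649902344) [ 536.6 -222.1]
wood (268, 147, 91, 77) 5002.5 ((312.95513916015625, 190.46368408203125), 45.18355941772461) [469.5 -27. ]
wood (263, 23, 100, 106) 8101.0 ((312.5, 75.25961303710938), 52.76180648803711) [456.3  66.6]
wood (457, 0, 183, 264) 23789.0 ((548.0, 131.5), 159.91648864746094) [655.5  49.8]
```

View pics/w5.png

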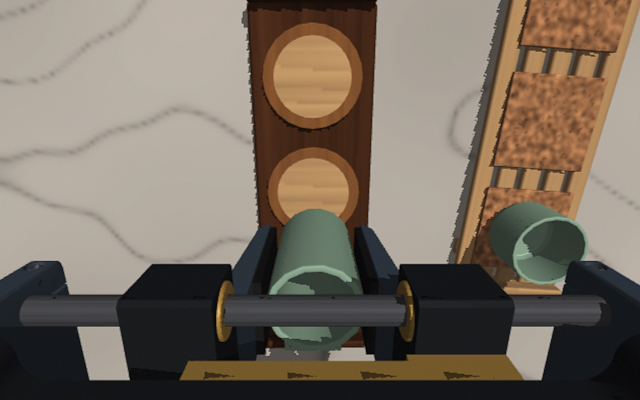

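The tall cup is upright in the grip, and the middle coaster lies at (469.5,-27.1). I'll lower it.

```bash
python3 -m jog '[{"dx":-0.0015,"dy":0,"dz":-0.03,"wx":0,"wy":0,"wz":0,"grip":1},{"dx":0,"dy":0,"dz":-0.03,"wx":0,"wy":0,"wz":0,"grip":1},{"dx":0,"dy":0,"dz":-0.02,"wx":0,"wy":0,"wz":0,"grip":1},{"dx":0,"dy":0,"dz":-0.01,"wx":0,"wy":0,"wz":0,"grip":1},{"dx":0,"dy":0,"dz":-0.005,"wx":0,"wy":0,"wz":0,"grip":1},{"dx":0,"dy":0,"dz":-0.003,"wx":0,"wy":0,"wz":0,"grip":1},{"dx":0,"dy":0,"dz":-0.001,"wx":0,"wy":0,"wz":0,"grip":1},{"dx":0,"dy":0,"dz":-0.0005,"wx":0,"wy":0,"wz":0,"grip":1},{"dx":0,"dy":0,"dz":0,"wx":0,"wy":0,"wz":0,"grip":1},{"dx":0,"dy":0,"dz":0,"wx":0,"wy":0,"wz":0,"grip":1}]'
python3 -m jog '[{"dx":0,"dy":0,"dz":-0.0005,"wx":0,"wy":0,"wz":0,"grip":1},{"dx":0,"dy":0,"dz":0,"wx":0,"wy":0,"wz":0,"grip":1},{"dx":0,"dy":0,"dz":0,"wx":0,"wy":0,"wz":0,"grip":1}]'
```

```text
time_s: 12.95
ee_pos: [468.7, -27.6, 42.4]
ee_rot: [179.9, 0.0, 97.9]
force: [0.1, 0.4, -1.4]
gripper_width: 40.5
time_s: 13.25
ee_pos: [468.4, -27.6, 41.6]
ee_rot: [180.0, 0.0, 97.8]
force: [-0.6, -0.4, -0.1]
gripper_width: 40.4
```

```bash
python3 -m jog '[{"dx":0.001,"dy":0,"dz":-0.0005,"wx":0,"wy":0,"wz":0,"grip":1},{"dx":0,"dy":0,"dz":0,"wx":0,"wy":0,"wz":0,"grip":1},{"dx":0,"dy":0,"dz":0,"wx":0,"wy":0,"wz":0,"grip":1}]'
```

```text
time_s: 13.55
ee_pos: [468.5, -27.6, 41.5]
ee_rot: [-179.9, -0.0, 97.9]
force: [-3.3, -0.7, 7.1]
gripper_width: 40.4
```

```bash
python3 -m jog '[{"dx":0,"dy":0,"dz":0,"wx":0,"wy":0,"wz":0,"grip":0},{"dx":0,"dy":0,"dz":0,"wx":0,"wy":0,"wz":0,"grip":-0.5},{"dx":0,"dy":0,"dz":0,"wx":0,"wy":0,"wz":0,"grip":-1},{"dx":0,"dy":0,"dz":0,"wx":0,"wy":0,"wz":0,"grip":-1},{"dx":0,"dy":0,"dz":0.01,"wx":0,"wy":0,"wz":0,"grip":-1},{"dx":0,"dy":0,"dz":0.03,"wx":0,"wy":0,"wz":0,"grip":-1},{"dx":0,"dy":0,"dz":0.035,"wx":0,"wy":0,"wz":0,"grip":-1},{"dx":0,"dy":0,"dz":0.04,"wx":0,"wy":0,"wz":0,"grip":-1},{"dx":0.026,"dy":0,"dz":0.03,"wx":0,"wy":0,"wz":0,"grip":-1},{"dx":0.04,"dy":-0.002,"dz":0,"wx":0,"wy":0,"wz":0,"grip":-1}]'
python3 -m jog '[{"dx":0.04,"dy":-0.002,"dz":0,"wx":0,"wy":0,"wz":0,"grip":-1},{"dx":0.04,"dy":-0.002,"dz":0,"wx":0,"wy":0,"wz":0,"grip":-1},{"dx":0.025,"dy":-0.002,"dz":0,"wx":0,"wy":0,"wz":0,"grip":-1},{"dx":0.015,"dy":0,"dz":-0.02,"wx":0,"wy":0,"wz":0,"grip":-1},{"dx":0,"dy":0,"dz":-0.02,"wx":0,"wy":0,"wz":0,"grip":-1},{"dx":0,"dy":0,"dz":0,"wx":0,"wy":0,"wz":0,"grip":-1},{"dx":0,"dy":0,"dz":0,"wx":0,"wy":0,"wz":0,"grip":-1},{"dx":0,"dy":0,"dz":0,"wx":0,"wy":0,"wz":0,"grip":-1}]'
```

```text
time_s: 14.55
ee_pos: [537.4, -29.6, 192.2]
ee_rot: [179.4, 0.1, 97.8]
force: [2.0, -1.1, 1.1]
gripper_width: 91.1
time_s: 15.35
ee_pos: [655.9, -35.6, 147.7]
ee_rot: [179.9, 0.0, 97.8]
force: [-0.2, -0.4, -0.2]
gripper_width: 91.2
```

```bash
python3 -m jog '[{"dx":-0.001,"dy":0,"dz":-0.035,"wx":0,"wy":0,"wz":0,"grip":-1},{"dx":0,"dy":0,"dz":-0.035,"wx":0,"wy":0,"wz":0,"grip":-1},{"dx":0,"dy":0,"dz":-0.025,"wx":0,"wy":0,"wz":0,"grip":-1},{"dx":0,"dy":0,"dz":-0.015,"wx":0,"wy":0,"wz":0,"grip":-1},{"dx":0,"dy":0,"dz":-0.007,"wx":0,"wy":0,"wz":0,"grip":-1},{"dx":0,"dy":0,"dz":0,"wx":0,"wy":0,"wz":0,"grip":-1},{"dx":0,"dy":0,"dz":0,"wx":0,"wy":0,"wz":0,"grip":-1}]'
python3 -m jog '[{"dx":0,"dy":0,"dz":0,"wx":0,"wy":0,"wz":0,"grip":-0.2},{"dx":0,"dy":0,"dz":0,"wx":0,"wy":0,"wz":0,"grip":0},{"dx":0,"dy":0,"dz":0,"wx":0,"wy":0,"wz":0,"grip":0.5},{"dx":0,"dy":0,"dz":0,"wx":0,"wy":0,"wz":0,"grip":1},{"dx":0,"dy":0,"dz":0,"wx":0,"wy":0,"wz":0,"grip":1},{"dx":0,"dy":0,"dz":0,"wx":0,"wy":0,"wz":0,"grip":1},{"dx":0,"dy":0,"dz":0,"wx":0,"wy":0,"wz":0,"grip":1},{"dx":0,"dy":0,"dz":0,"wx":0,"wy":0,"wz":0,"grip":1},{"dx":0,"dy":0,"dz":0,"wx":0,"wy":0,"wz":0,"grip":1}]' 15
```

```text
time_s: 16.05
ee_pos: [655.4, -35.7, 30.6]
ee_rot: [179.8, 0.0, 97.8]
force: [0.5, -0.8, 0.4]
gripper_width: 91.0
time_s: 16.95
ee_pos: [654.6, -35.6, 29.2]
ee_rot: [180.0, 0.0, 97.8]
force: [-0.4, 0.6, 2.8]
gripper_width: 58.5
```

```bash
python3 -m jog '[{"dx":0,"dy":0,"dz":0.02,"wx":0,"wy":0,"wz":0,"grip":1},{"dx":0,"dy":0,"dz":0.04,"wx":0,"wy":0,"wz":0,"grip":1},{"dx":0,"dy":0.01,"dz":0.04,"wx":0,"wy":0,"wz":0,"grip":1},{"dx":-0.02,"dy":0.015,"dz":0.02,"wx":0,"wy":0,"wz":0,"grip":1},{"dx":-0.035,"dy":0.017,"dz":0,"wx":0,"wy":0,"wz":0,"grip":1},{"dx":-0.035,"dy":0.015,"dz":0,"wx":0,"wy":0,"wz":0,"grip":1},{"dx":-0.035,"dy":0.015,"dz":0,"wx":0,"wy":0,"wz":0,"grip":1},{"dx":-0.035,"dy":0.015,"dz":0,"wx":0,"wy":0,"wz":0,"grip":1},{"dx":-0.025,"dy":0.01,"dz":0,"wx":0,"wy":0,"wz":0,"grip":1},{"dx":-0.013,"dy":0.005,"dz":0,"wx":0,"wy":0,"wz":0,"grip":1}]'
python3 -m jog '[{"dx":0,"dy":0,"dz":0,"wx":0,"wy":0,"wz":0,"grip":1},{"dx":0,"dy":0,"dz":0,"wx":0,"wy":0,"wz":0,"grip":1},{"dx":0,"dy":0,"dz":0,"wx":0,"wy":0,"wz":0,"grip":1}]'
python3 look.py w6
```

```text
time_s: 17.95
ee_pos: [453.7, 66.9, 148.6]
ee_rot: [-179.9, -0.0, 97.9]
force: [0.2, 0.6, -0.5]
gripper_width: 58.0
time_s: 18.25
ee_pos: [458.0, 66.1, 149.0]
ee_rot: [179.9, 0.0, 97.8]
force: [0.6, -0.4, -1.3]
gripper_width: 58.5
18.25 [458.   66.1 149. ] [179.9   0.   97.8] [ 0.6 -0.4 -1.3] 58.47216522271004
green (267, 326, 97, 34) 1961.0
green (250, 206, 131, 89) 8861.5
wood (223, 345, 339, 35) 5873.5 ((392.0, 377.0), 169.01194763183594) [ 567.4 -128.7]
wood (269, 145, 89, 71) 4642.0 ((312.9703369140625, 187.22793579101562), 44.2286262512207) [455.8  67.2]
wood (461, 56, 162, 239) 22504.5 ((544.839599609375, 166.20187377929688), 128.05848693847656) [654.1 113.6]
```

View pics/w6.png

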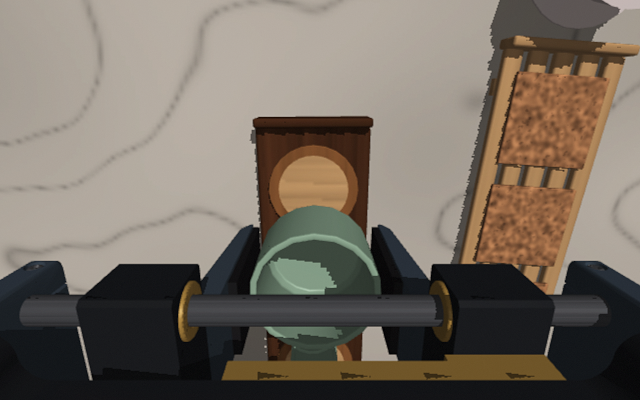

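The low cup hangs upright over the left coaster, whose visible part is at (313,187). I'll lower it.

```bash
python3 -m jog '[{"dx":-0.001,"dy":0.0005,"dz":-0.035,"wx":0,"wy":0,"wz":0,"grip":1},{"dx":0,"dy":0,"dz":-0.035,"wx":0,"wy":0,"wz":0,"grip":1},{"dx":0,"dy":0,"dz":-0.025,"wx":0,"wy":0,"wz":0,"grip":1},{"dx":0,"dy":0,"dz":-0.012,"wx":0,"wy":0,"wz":0,"grip":1},{"dx":0,"dy":0,"dz":-0.006,"wx":0,"wy":0,"wz":0,"grip":1},{"dx":0,"dy":0,"dz":-0.004,"wx":0,"wy":0,"wz":0,"grip":1},{"dx":0,"dy":0,"dz":-0.0015,"wx":0,"wy":0,"wz":0,"grip":1},{"dx":0,"dy":0,"dz":-0.0005,"wx":0,"wy":0,"wz":0,"grip":1},{"dx":0,"dy":0,"dz":0,"wx":0,"wy":0,"wz":0,"grip":1},{"dx":0,"dy":0,"dz":0,"wx":0,"wy":0,"wz":0,"grip":1}]'
python3 -m jog '[{"dx":0,"dy":0,"dz":-0.0007,"wx":0,"wy":0,"wz":0,"grip":1},{"dx":0,"dy":0,"dz":0,"wx":0,"wy":0,"wz":0,"grip":1},{"dx":0,"dy":0,"dz":0,"wx":0,"wy":0,"wz":0,"grip":1}]'
```

```text
time_s: 19.3
ee_pos: [455.7, 67.0, 30.5]
ee_rot: [179.9, 0.0, 97.9]
force: [0.3, -0.5, -0.4]
gripper_width: 58.3
time_s: 19.6
ee_pos: [455.4, 66.9, 29.4]
ee_rot: [180.0, 0.0, 97.9]
force: [0.1, -0.3, -0.4]
gripper_width: 58.3
```

```bash
python3 -m jog '[{"dx":0,"dy":0,"dz":-0.0007,"wx":0,"wy":0,"wz":0,"grip":1},{"dx":0,"dy":0,"dz":0,"wx":0,"wy":0,"wz":0,"grip":1},{"dx":0,"dy":0,"dz":0,"wx":0,"wy":0,"wz":0,"grip":1}]'
```

```text
time_s: 19.9
ee_pos: [455.4, 66.9, 29.2]
ee_rot: [180.0, -0.0, 97.9]
force: [-1.9, 0.1, 5.1]
gripper_width: 58.2
```

```bash
python3 -m jog '[{"dx":0,"dy":0,"dz":0,"wx":0,"wy":0,"wz":0,"grip":0},{"dx":0,"dy":0,"dz":0,"wx":0,"wy":0,"wz":0,"grip":-0.5},{"dx":0,"dy":0,"dz":0,"wx":0,"wy":0,"wz":0,"grip":-1},{"dx":0,"dy":0,"dz":0,"wx":0,"wy":0,"wz":0,"grip":-1},{"dx":0,"dy":0,"dz":0.01,"wx":0,"wy":0,"wz":0,"grip":-1},{"dx":0,"dy":0,"dz":0.03,"wx":0,"wy":0,"wz":0,"grip":-1},{"dx":0,"dy":0,"dz":0.04,"wx":0,"wy":0,"wz":0,"grip":-1},{"dx":0,"dy":0,"dz":0.04,"wx":0,"wy":0,"wz":0,"grip":-1},{"dx":0,"dy":0,"dz":0.04,"wx":0,"wy":0,"wz":0,"grip":-1},{"dx":0,"dy":0.02,"dz":0.03,"wx":0,"wy":0,"wz":0,"grip":-1}]'
python3 -m jog '[{"dx":-0.01,"dy":0.035,"dz":0,"wx":0,"wy":0,"wz":0,"grip":-1},{"dx":-0.01,"dy":0.035,"dz":0,"wx":0,"wy":0,"wz":0,"grip":-1},{"dx":-0.01,"dy":0.035,"dz":0,"wx":0,"wy":0,"wz":0,"grip":-1},{"dx":-0.01,"dy":0.035,"dz":0,"wx":0,"wy":0,"wz":0,"grip":-1},{"dx":-0.01,"dy":0.035,"dz":0,"wx":0,"wy":0,"wz":0,"grip":-1},{"dx":-0.01,"dy":0.035,"dz":0,"wx":0,"wy":0,"wz":0,"grip":-1},{"dx":0,"dy":0.02,"dz":0,"wx":0,"wy":0,"wz":0,"grip":-1},{"dx":0,"dy":0,"dz":0,"wx":0,"wy":0,"wz":0,"grip":-1},{"dx":0,"dy":0,"dz":0,"wx":0,"wy":0,"wz":0,"grip":-1}]'
python3 - <<'E'
from h import *
a=env.grab_frame("top")[:,:,::-1];b=env.grab_frame("scene")[:,:,::-1]
A=cv2.resize(a[130:300,190:430],(720,510),interpolation=cv2.INTER_CUBIC)
cv2.imwrite("pics/e1.png",A);cv2.imwrite("pics/e2.png",b)
E
```

```text
time_s: 20.9
ee_pos: [455.9, 85.9, 222.0]
ee_rot: [179.8, 0.0, 97.7]
force: [-0.6, 1.3, -0.2]
gripper_width: 91.4
time_s: 21.8
ee_pos: [395.1, 316.6, 218.8]
ee_rot: [-180.0, 0.0, 97.9]
force: [-0.0, -0.2, 0.1]
gripper_width: 91.3
```

View pics/e1.png

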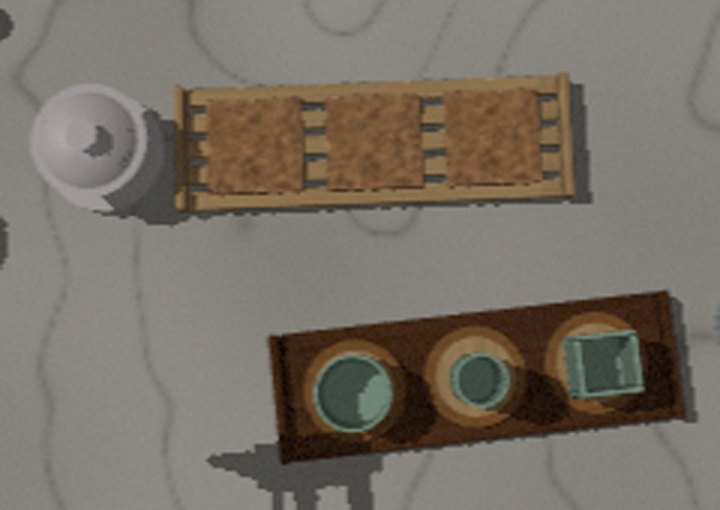

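View pics/e2.png

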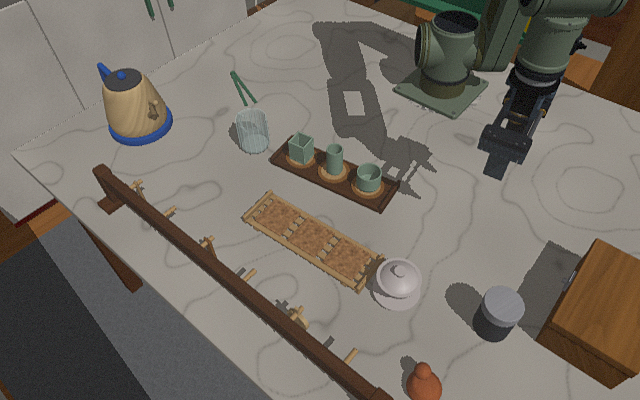

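All three cups stand upright on their coasters, with rims in the crop at low (353,393), tall (480,381) and square (608,364). The gaiwan hasn't moved. One numeric check before I hand in.

```bash
python3 - <<'E'
from h import *
t=env.get_calibration("top")
for n,u,v,z in [("low",353,393,66),("tall",480,381,92),("sq",606,364,76)]:print(n,ray(t,190+u/3-.33,130+v/3-.33,z).round(1))
print("ref cL 454.9 65 cM 469.2 -28.3 cR 482.1 -123.3 (top)")
E
```

```text
low [454.7  65.3]
tall [466.6 -26. ]
sq [ 481.3 -119.4]
ref cL 454.9 65 cM 469.2 -28.3 cR 482.1 -123.3 (top)
```

```bash
python3 -c "
from workcell import env
print(env.job_done(), env.state()['time_s'])"
```

```text
the job is handed in; nothing more can be done
the job is handed in; nothing more can be done
```

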